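# Spray a pair of spectacles with lens cleaner

## Task

Clean the spectacles at the spray station: stand the folded spectacles upright in the middle of the raised stand, square to it, with the front of the lenses facing the bottle's nozzle; set them down gently and let go. Only then press the bottle's pump cap all the way down and let it spring back up, leaving the spectacles where they stand. Do not disturb the spectacle case, the refill bottle or the screwdriver.

Things in the scene. Friction and masses are not known exactly. Their poses are not given: they have to be found in the camera images.
- spectacles: Folded black spectacles, clear lenses, standing upright on lower rims and temple tips: 132 mm wide (y), 29 deep (x), 40 high, 35 g. Origin: centre of the underside, z up. Lens fronts face -x (x = -14.5 mm); folded temples behind (back face x = +14.5 mm, 27 to 34 mm up). Can be pinched from above at the middle across the 29 mm depth, bridge to temples, about 30 mm up.
- stand_top (a point): Centre of the top of the raised stand: a white block fixed on the station's aluminium base plate, top 180 mm (x) by 90 mm (y), 60 mm above the table. Its y axis points away from the bottle, so the bottle is on its -y side; z up.
- pump_top (a point): Centre of the flat round top (30 mm across) of the white pump cap on the amber lens-cleaner bottle (50 mm across) clamped to the fixed base plate (190 x 240 x 8 mm). 130 mm above the table when up; goes straight down 8 mm (3 N to start, 9 N at the bottom) and springs back. 115 mm from the stand's centre, on its -y side; axes as stand_top.
- nozzle (a point): Tip of the spray nozzle on the side of the pump cap, 23 mm from the cap's axis toward the stand, 10 mm below the cap's top; it sprays toward the stand (+y of its axes).
- pump (a joint): Pump cap travel in m: 0 up, 0.008 fully down.
- case: Bystander: closed grey hard spectacle case, 160 (x) by 62 (y) by 42 mm high, loose; origin at the centre of its underside.
- refill: Bystander: amber refill bottle with a black screw cap, no pump, 60 mm across, 130 mm high, loose, standing; origin at the centre of its underside.
- screwdriver: Bystander: small screwdriver, 150 mm long, lying on the table along its x; loose.
Not all that is in view belongs to the job. Leave any pink or yellow look-alike of the spectacles alone.

How it is judged:
By the outcome, as a careful person would: the job done as asked, in the order asked, and still so for the second after the job is handed in, with the robot touching nothing.
It also fails if it takes over 53 s, if anything falls off the work surface, if the arm or the gripper's body presses on something with over 40 N, if the wrist force passes 120 N, or if a joint passes its speed limit or range.

## Robot

A 6-joint arm with a two-finger parallel gripper is mounted at the origin on the work surface. World frame = base frame: x ahead of the robot, y to its left, z up, the work surface at z = 0. Lengths are in mm, angles in degrees, forces in N, time in s.
With the tool pointing down it reaches from about 350 to 850 mm from the base axis. Payload 8.1 kg.
Tool frame: the origin (TCP) lies midway between the tips of the shut fingers; the grasp point (between the pads) lies 19 mm behind it (r.pinch_z is the distance from the TCP to the grasp point, in mm); z points along the fingers, y is the line along which they close (so a half turn about z gives the same grasp; the last joint's range is limited). The gripper opens to 85 mm and grips with 20 to 120 N. Pads are 22 mm wide; open, the fingers measure 114 mm over their backs; the gripper's body (76 mm by 85 mm) begins 54 mm behind the grasp point. The pads swing forward as they close: fully open they stand 13 mm farther back than shut.
Start: joints at [68.789, 7.471, 85.268, -0, 87.261, -4.893], TCP at [168.557, 575.842, 231.292] pointing down, gripper open.
Joint ranges: [-169.43, 169.43], [-51.17, 129.36], [1.28, 143.12], [-76.62, 256.62], [0, 156.53], [-152.29, 152.29]. Speed limits (degrees/s): [136.94, 136.94, 159.86, 180, 180, 180].

## Interface

Orientations are given as [roll, pitch, yaw] about the fixed x, y, z axes, in that order (R = Rz(yaw) Ry(pitch) Rx(roll)).
In Python, from bench import r gives the robot as it stands.
- The arm moves only by the shell command python3 -m jog 'ROWS' [OPENING] [FORCE]. ROWS is JSON, one flat list of numbers, 6 for each row, row after row: the shift along the tool's x, y, z in m, then the turn, a rotation vector about the tool's x, y, z in rad. A call has 1 to 8 rows; each row is the pose to reach, as a shift and turn from the pose commanded when the call began, along the tool's axes at that moment; what a row does not reach only later rows make up. A row lasts 1/8 s, in which the tool goes at most 62.5 mm and 10.7 degrees, less where a joint would pass 70% of its speed; a pose out of reach is approached as far as the arm can. A call with a gripper value outside its range is refused whole. OPENING is the opening, from -1 (shut) to 1 (fully open), set as the call begins (- or left out, the last holds). The fingers move at their own pace and stop on an object; FORCE is the grip in N (left out, the last holds). Time passes only in rows, so rows that repeat a pose let the fingers close. It gives the time, the measured TCP pose, the force, the opening and the grip force at its end, in the units of the state.
- r.sense(): the state, without advancing time (a new reading comes with each control period).
- r.snapshot(name): name is "side" or "top"; returns a dict with "pixels" (400x640x3 uint8, red, green, blue), "range_z" (400x640 float32, mm along the optical axis (not along the pixel's ray), 0 where there is no reading), "K" (3x3 intrinsics, pixels), "rvec" (rotation vector, rad) and "tvec" (3), from world to camera coordinates, as OpenCV has them. Camera axes: x right, y down, z forward; pixel columns grow to the right and rows downward; lengths in mm; the calibration is good to about 2 mm. A picture is of the moment at which its call begins.
- r.hand_in(): hands the job in; it is judged then, once.
Trained networks look in a picture, given as the dict that the camera call returned (one of the last four; its "shot" number tells which), for a name from the list of things; names that differ only in an ending like _2 or _b are one class to them, and where a whole thing is asked for, a point or a joint stands for the part that bears it (a point fixed in the world has none). Each returns a list of dicts, best first, with "score" (0 to 1); they miss things now and then, are a little off and sometimes report something else, mostly with a low value. They report only what shows in the picture. A call takes as long as a camera call. They do not tell look-alikes from the thing itself.
- r.look_for(picture, target): "bbox" ([left, top, right, bottom] in pixels, round what is visible of it).
- r.outline_of(picture, target): "region" (400x640 bool, what is visible of it) and "bbox" ([left, top, right, bottom] in pixels, round what is visible of it).
The state is a dict: "time": time; "joint_pos": joint angles; "qd": joint speeds; "joint_efforts": joint torques, N m; "tool_pos": TCP position; "tcp_rot": TCP orientation; "ft_force": force on the tool from outside, world axes, zero at the start; "wrist_torque": the same for the moment, N m; "finger_gap": finger opening in mm; "grip_force": force on a finger pad.
Only numpy, scipy, OpenCV 4.12 (cv2) and the standard library are available. Lean on these libraries where they do the work, as an engineer would, in place of code of your own. Each camera call takes 0.05 s, during which the arm holds its last target. There are 200 camera calls.

## Working session

There is one attempt and no reset: what is moved stays moved. The work goes in short steps, Python scripts to look and compute and a shell command to move; the robot and the scene stay as the last step left them, time stands still between calls to the robot, and variables do not carry over. Pictures are saved under pics/ and viewed, at most 10 in all, crops included, and the job is handed in when it is done.

```bash
mkdir -p pics; ls
cat > h.py <<'E'
import numpy as np, cv2
from bench import r
def cam(p):
    R,_=cv2.Rodrigues(np.array(p["rvec"],float)); return R,np.array(p["tvec"],float).ravel(),np.array(p["K"],float)
def cloud(p,mask=None):
    R,t,K=cam(p); z=p["range_z"]; m=(z>0) if mask is None else (mask&(z>0))
    v,u=np.nonzero(m); d=z[v,u].astype(float)
    c=np.c_[(u-K[0,2])*d/K[0,0],(v-K[1,2])*d/K[1,1],d]
    return (c-t)@R, v,u     # world
def proj(p,X):
    return cv2.projectPoints(np.array(X,float).reshape(-1,3),np.array(p["rvec"],float),np.array(p["tvec"],float),np.array(p["K"],float),None)[0].reshape(-1,2)
def save(p,n): cv2.imwrite("pics/"+n,cv2.cvtColor(p["pixels"],cv2.COLOR_RGB2BGR))
E
cat > a.py <<'E'
from h import *
for n in ("top","side"):
    p=r.snapshot(n); save(p,n+"1.png")
    R,t,K=cam(p); print(n,"campos",(-R.T@t).round(),"f",K[0,0])
    for k in ["spectacles","stand_top","pump_top","nozzle","case","refill","screwdriver"]:
        try: o=r.outline_of(p,k)
        except Exception as e: print(k,e); continue
        for d in o[:3]:
            P,_,_=cloud(p,d["region"])
            if len(P)<5: print(k,d["score"],d["bbox"]);continue
            (c,s,a)=cv2.minAreaRect(P[:,:2].astype(np.float32))
            print(k,round(d["score"],2),np.round(d["bbox"]),"med",np.median(P,0).round(),"z",np.percentile(P[:,2],[2,98]).round(),"rect",np.round(c),np.round(s),round(a,1), "rgb",np.median(p["pixels"][d["region"]],0))
E
python3 a.py
```

```text
pics
top campos [ 467.  -68. 1103.] f 383.92001916859584
spectacles 0.96 [394. 256. 423. 303.] med [ 331. -344.   29.] z [-2. 42.] rect [ 329. -346.] [ 43. 130.] 65.8 rgb [126.5 105.5   8. ]
spectacles 0.9 [380. 202. 417. 228.] med [ 506. -305.   21.] z [-3. 42.] rect [ 503. -310.] [116.  38.] 44.5 rgb [56. 52. 47.]
spectacles 0.75 [436. 196. 473. 233.] med [ 499. -471.   28.] z [-2. 41.] rect [ 507. -482.] [ 41. 136.] 43.7 rgb [120.  76.  78.]
stand_top 0.77 [248. 180. 338. 253.] med [504. -22.  11.] z [  5. 122.] rect [508. -23.] [195. 240.] 6.9 rgb [167. 157. 137.]
pump_top 0.6 [310. 209. 321. 219.] med [512. -80. 130.] z [123. 133.] rect [512. -81.] [23. 27.] 44.6 rgb [189. 178. 151.]
nozzle 0.58 [306. 207. 326. 218.] med [512. -80. 130.] z [121. 133.] rect [512. -79.] [33. 26.] 89.5 rgb [189. 177. 151.]
case 0.75 [154. 204. 217. 234.] med [501. 277.  41.] z [ 2. 46.] rect [503. 290.] [177.  69.] 84.2 rgb [89. 84. 80.]
refill 0.89 [256. 112. 281. 135.] med [750.  43.  91.] z [ 26. 132.] rect [756.  47.] [48. 58.] 21.4 rgb [80. 48. 19.]
screwdriver 0.52 [358. 121. 375. 172.] med [
[... 944 characters left out ...]
 med [499. 255.  42.] z [ 2. 46.] rect [506. 314.] [230.  68.] 85.3 rgb [99. 92. 88.]
nozzle 0.65 [309. 191. 325. 204.] med [509. -87. 130.] z [115. 133.] rect [512. -48.] [102.  26.] 86.8 rgb [175.  161.5 140. ]
case 0.67 [275. 126. 298. 165.] med [497. 256.  43.] z [12. 46.] rect [499. 281.] [163.  61.] 84.6 rgb [99. 92. 89.]
case 0.33 [270. 170. 357. 250.] med [496. -40.  21.] z [  6. 124.] rect [504.  -1.] [195. 287.] 7.1 rgb [151. 140. 127.]
refill 0.9 [373. 147. 395. 188.] med [752.  32.  72.] z [  7. 132.] rect [751.  46.] [46. 69.] 41.4 rgb [92. 62. 46.]
screwdriver 0.66 [384. 239. 430. 261.] med [ 742. -226.   22.] z [ 1. 28.] rect [ 722. -220.] [155.  37.] 11.8 rgb [45.  42.5 39. ]
```

```bash
cat > b.py <<'E'
from h import *
t=r.snapshot("top"); s=r.snapshot("side")
ims=[]
for p,(a,b,c,d) in((t,(372,192,432,237)),(s,(305,262,365,307+20))):
    im=cv2.cvtColor(p["pixels"],cv2.COLOR_RGB2BGR)[b:d,a:c]; ims.append(cv2.resize(im,(400,int(400*im.shape[0]/im.shape[1])),interpolation=cv2.INTER_CUBIC))
h=max(i.shape[0] for i in ims); ims=[cv2.copyMakeBorder(i,0,h-i.shape[0],0,0,0) for i in ims]
cv2.imwrite("pics/crop.png",np.hstack(ims))
P=np.vstack([cloud(p)[0] for p in (t,s)])
def rect(Q,n):
    c,sz,a=cv2.minAreaRect(Q.astype(np.float32)); print(n,len(Q),np.round(c,1),np.round(sz,1),round(a,1))
# stand top
for n,p in(("top",t),("side",s)):
    W=cloud(p)[0]
    m=(abs(W[:,2]-60)<5)&(W[:,0]>380)&(W[:,0]<640)&(W[:,1]>-60)&(W[:,1]<130)
    rect(W[m][:,:2],n+" stand"); print(np.median(W[m],0).round(1), W[m].mean(0).round(1))
    m=(W[:,2]>126)&(W[:,2]<136)&(abs(W[:,0]-512)<25)&(abs(W[:,1]+80)<30); rect(W[m][:,:2],n+" cap"); print(W[m].mean(0).round(1))
    m=(W[:,2]>5)&(W[:,2]<14)&(W[:,0]>370)&(W[:,0]<650)&(W[:,1]>-190)&(W[:,1]<150); rect(W[m][:,:2],n+" plate")
    for o in r.outline_of(p,"spectacles"):
        Q,_,_=cloud(p,o["region"])
        if np.hypot(*(np.median(Q,0)[:2]-[502,-308]))<40:
            for lo,hi in((5,45),(25,36),(36,46)):
                q=Q[(Q[:,2]>lo)&(Q[:,2]<hi)]; rect(q[:,:2],f"{n} specs z{lo}-{hi}")
            np.save(n+"_specs.npy",Q)
E
python3 b.py
```

```text
top stand 2176 [499.   32.1] [180.   90.2] 7.0
[496.9  32.4  60.1] [498.2  31.9  60.1]
top cap 106 [512.9 -82.1] [26.9 28.7] 44.9
[512.9 -82.1 130. ]
top plate 2911 [510.9 -19.9] [332.4 279.2] 88.6
top specs z5-45 229 [ 498.4 -313.8] [126.8  27.9] 49.9
top specs z25-36 104 [ 498.4 -313.8] [127.   27.2] 49.1
top specs z36-46 70 [ 497.9 -314.2] [120.5  27.8] 50.2
side stand 1319 [497.8  32.5] [180.9  96.1] 7.1
[492.7  30.4  61.2] [494.8  30.6  61.2]
side cap 84 [511.2 -82.2] [27.8 29.1] 19.4
[510.9 -83.6 130.8]
side plate 2204 [516.6 -11.2] [272.6 318.3] 2.5
side specs z5-45 225 [ 496.9 -313.4] [127.8  28.2] 50.0
side specs z25-36 117 [ 496.9 -313.4] [127.8  28.2] 50.0
side specs z36-46 57 [ 497.6 -313.3] [124.6  26.9] 50.2
```

View pics/top1.png

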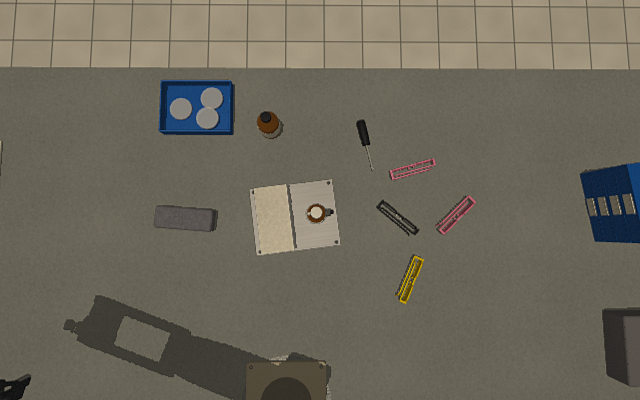

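View pics/crop.png

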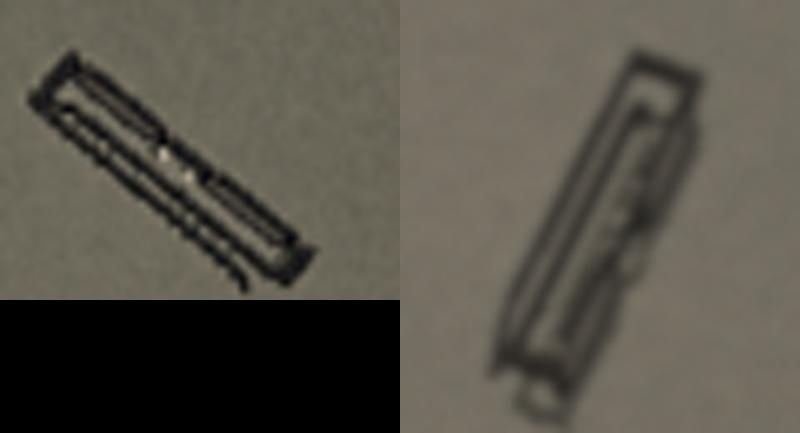

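The top view shows the black spectacles at about (398,217), with the thicker lens rims and bridge on the upper-right side, so the fronts face +x,-y. I'll check that against depth and compute the first move.

```bash
cat > g.py <<'E'
import sys; from h import *
from scipy.spatial.transform import Rotation as Ro
def goal(pos,yang,st=None):
    st=st or r.sense(); R=Ro.from_euler("xyz",st["tcp_rot"],degrees=True); M=R.as_matrix()
    cy=np.degrees(np.arctan2(M[1,1],M[0,1]))
    y=np.array([np.cos(np.radians(yang)),np.sin(np.radians(yang)),0]); z=np.array([0,0,-1.]); T=np.c_[np.cross(y,z),y,z]
    sh=M.T@(np.array(pos)-st["tool_pos"])/1000; rv=Ro.from_matrix(M.T@T).as_rotvec()
    print("t",st["time"],"pos",np.round(st["tool_pos"],1),"yang",round(cy,1),"j",np.round(st["joint_pos"],0),"F",np.round(st["ft_force"],1),"gap",st["finger_gap"])
    print("shift",sh.round(4),"rv",rv.round(4),np.degrees(rv).round(1))
if __name__=="__main__":
    a=list(map(float,sys.argv[1:])); goal(a[:3],a[3])
E
python3 - <<'E'
from g import *
n=np.array([.766,-.643])
l=np.array([.643,.766])
for k in("top","side"):
    Q=np.load(k+"_specs.npy"); d=(Q[:,:2]-[497.8,-313.7])@n; e=(Q[:,:2]-[497.8,-313.7])@l
    for lo,hi in((2,12),(12,22),(25,31),(31,35),(36,46)):
        q=d[(Q[:,2]>lo)&(Q[:,2]<hi)]; print(k,lo,hi,len(q),"front side",(q>4).sum(),"back",(q<-4).sum(),q.min().round(1) if len(q) else 0,q.max().round(1) if len(q) else 0)
    m=(Q[:,2]>5); print(np.percentile(e[m],[0,1,99,100]),np.percentile(d[m],[0,1,99,100]))
print(r.pinch_z)
for ya in(140,-40): goal((498,-314,150),ya)
goal((498,32,200),97)
E
```

```text
top 2 12 59 front side 48 back 4 -4.8 12.7
top 12 22 31 front side 31 back 0 4.7 11.8
top 25 31 25 front side 13 back 10 -10.9 12.2
top 31 35 59 front side 16 back 32 -13.1 13.2
top 36 46 70 front side 54 back 11 -13.5 14.4
[-63.17422986 -61.86190061  59.36651903  63.67295361] [-13.45364829 -13.11318498  14.04446396  14.48789355]
side 2 12 29 front side 20 back 9 -17.2 12.6
side 12 22 26 front side 23 back 3 -13.3 11.9
side 25 31 23 front side 14 back 7 -12.4 13.2
side 31 35 73 front side 31 back 32 -14.4 13.2
side 36 46 57 front side 42 back 13 -13.8 13.1
[-64.2916597  -63.60120614  56.50745766  63.48361714] [-14.99280538 -14.27702083  13.21111004  13.24192299]
18.700000000000003
t 1.0 pos [168.6 575.9 231.3] yang 73.7 j [69.  7. 85.  0. 87. -5.] F [-0.5 -0.   0. ] gap 85.53838382812067
shift [-0.5662 -0.7615  0.0813] rv [ 0.      0.     -1.1575] [  0.    0.  -66.3]
t 1.0 pos [168.6 575.9 231.3] yang 73.7 j [69.  7. 85.  0. 87. -5.] F [-0.5 -0.   0. ] gap 85.53838382812067
shift [-0.5662 -0.7615  0.0813] rv [ 0.     -0.      1.9841] [  0.   -0.  113.7]
t 1.0 pos [168.6 575.9 231.3] yang 73.7 j [69.  7. 85.  0. 87. -5.] F [-0.5 -0.   0. ] gap 85.53838382812067
shift [-0.469  -0.4294  0.0313] rv [ 0.     0.    -0.407] [  0.    0.  -23.3]
```

Depth confirms it: only the +x,-y side has material from 2 to 22 mm. The front faces azimuth -40°, so I'll pick with tool y at -40° and place at -83°.

```bash
python3 -m jog '[-0.043,-0.039,0,0,0,0.12, -0.086,-0.078,0,0,0,0.24, -0.128,-0.117,0,0,0,0.37, -0.171,-0.156,0,0,0,0.5, -0.214,-0.195,0,0,0,0.62, -0.257,-0.234,0,0,0,0.75, -0.3,-0.273,0,0,0,0.87, -0.342,-0.313,0,0,0,1.0]' 0.18 30; python3 g.py 498 -314 150 -40
```

```text
time: 2.0
tool_pos: [409.6, 177.7, 231.7]
tcp_rot: [179.9, -0.0, 106.2]
ft_force: [2.2, 0.9, -0.2]
finger_gap: 50.3
grip_force: 0.0
t 2.0 pos [409.6 177.7 231.7] yang 16.2 j [ 17. -17. 108.   0.  89.   1.] F [ 2.2  0.9 -0.2] gap 50.28670501271453
shift [-0.4969 -0.052   0.0816] rv [ 1.000e-03 -6.000e-04  9.802e-01] [ 0.1 -0.  56.2]
```

```bash
python3 -m jog '[-0.06,-0.006,0,0,0,0.12, -0.12,-0.013,0,0,0,0.25, -0.18,-0.019,0,0,0,0.37, -0.24,-0.025,0,0,0,0.5, -0.3,-0.032,0,0,0,0.62, -0.36,-0.038,0.02,0,0,0.75, -0.42,-0.045,0.04,0,0,0.87, -0.475,-0.05,0.06,0,0,0.98]'; python3 -m jog '[-0.021,0.016,0.02,0,0,0, -0.021,0.016,0.03,0,0,0]';  python3 g.py 498 -314 70 -40
```

```text
time: 3.0
tool_pos: [495.1, -292.7, 171.1]
tcp_rot: [179.9, -0.0, 50.0]
ft_force: [0.5, -0.1, 1.2]
finger_gap: 50.2
grip_force: 0.0
time: 3.25
tool_pos: [492.7, -318.3, 139.6]
tcp_rot: [-179.9, 0.0, 50.1]
ft_force: [1.0, -0.0, -0.5]
finger_gap: 50.3
grip_force: 0.0
t 3.25 pos [ 492.7 -318.3  139.6] yang -39.9 j [-38.   9.  93.  -0.  78.   2.] F [ 1.  -0.  -0.5] gap 50.3333530254746
shift [0.0067 0.0015 0.0696] rv [-0.002   0.0003  0.0015] [-0.1  0.   0.1]
```

```bash
python3 -m jog '[0.007,0.001,0.03,0,0,0, 0.007,0.001,0.06,0,0,0, 0.007,0.001,0.075,0,0,0, 0.007,0.001,0.075,0,0,0, 0.007,0.001,0.075,0,0,0]'; python3 g.py 498 -314 12 -40
python3 - <<'E'
from h import *
ims=[]
for n in("top","side"):
    p=r.snapshot(n); c=proj(p,[498,-314,30])[0].astype(int); print(n,c)
    im=cv2.cvtColor(p["pixels"],cv2.COLOR_RGB2BGR)[c[1]-40:c[1]+40,c[0]-40:c[0]+40]; ims.append(cv2.resize(im,(400,400),interpolation=cv2.INTER_CUBIC))
cv2.imwrite("pics/pre.png",np.hstack(ims))
E
```

```text
time: 3.88
tool_pos: [499.9, -312.4, 67.9]
tcp_rot: [179.9, -0.0, 50.3]
ft_force: [0.4, -0.1, 0.0]
finger_gap: 50.4
grip_force: 0.0
t 3.875 pos [ 499.9 -312.4   67.9] yang -39.7 j [-37.  13.  96.   0.  70.   3.] F [ 0.4 -0.1  0. ] gap 50.4042044645246
shift [-0.0024 -0.0006  0.0559] rv [ 0.0021 -0.0002  0.0044] [ 0.1 -0.   0.3]
top [398 218]
side [334 294]
```

View pics/pre.png

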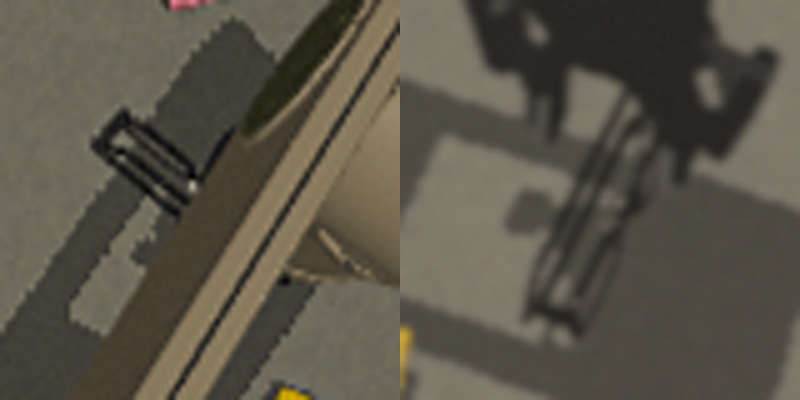

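The side crop shows the fingers straddling the middle of the black spectacles (about (600,130) in the crop), so I'll go down and close.

```bash
python3 -m jog '[-0.002,0,0.02,0,0,0, -0.002,0,0.04,0,0,0, -0.002,0,0.05,0,0,0, -0.002,0,0.0555,0,0,0, -0.002,0,0.0555,0,0,0, -0.002,0,0.0555,0,0,0]'; python3 -m jog '[0,0,0,0,0,0, 0,0,0,0,0,0, 0,0,0,0,0,0, 0,0,0,0,0,0, 0,0,0,0,0,0, 0,0,0,0,0,0]' -0.6 30; python3 -m jog '[0,0,-0.01,0,0,0, 0,0,-0.03,0,0,0, 0,0,-0.07,0,0,0, 0,0,-0.12,0,0,0, 0,0,-0.17,0,0,0, 0,0,-0.19,0,0,0]';python3 g.py 498.4 32 200 -83
```

```text
time: 4.72
tool_pos: [498.2, -314.0, 11.4]
tcp_rot: [179.9, -0.0, 50.2]
ft_force: [-0.1, -0.3, 1.8]
finger_gap: 50.4
grip_force: 0.0
time: 5.48
tool_pos: [498.2, -314.0, 11.5]
tcp_rot: [179.9, -0.0, 50.2]
ft_force: [-0.7, 0.8, 5.4]
finger_gap: 28.4
grip_force: 29.7
time: 6.22
tool_pos: [499.3, -314.8, 206.4]
tcp_rot: [179.6, -0.0, 50.2]
ft_force: [-0.2, -0.1, -0.9]
finger_gap: 28.3
grip_force: 29.6
t 6.225 pos [ 499.3 -314.8  206.4] yang -39.8 j [-37.   6.  89.  -0.  84.   3.] F [-0.2 -0.1 -0.9] gap 28.294861083365834
shift [ 0.266  -0.2225  0.0049] rv [ 0.0067 -0.003   0.7547] [ 0.4 -0.2 43.2]
```

```bash
python3 -m jog '[0.02,-0.017,0,0,0,0.06, 0.06,-0.05,0,0,0,0.17, 0.105,-0.088,0,0,0,0.3, 0.15,-0.125,0,0,0,0.43, 0.195,-0.163,0,0,0,0.55, 0.235,-0.197,0,0,0,0.67, 0.258,-0.216,0,0,0,0.73, 0.266,-0.222,0,0,0,0.755]'; python3 -m jog '[0,0,0,0,0,0, 0,0,0,0,0,0]';python3 g.py 498.4 32 130 -83
python3 - <<'E'
from h import *
p=r.snapshot("side"); c=proj(p,[498,32,200])[0].astype(int); print(c)
im=cv2.cvtColor(p["pixels"],cv2.COLOR_RGB2BGR)[c[1]-60:c[1]+60,c[0]-80:c[0]+80]; cv2.imwrite("pics/held.png",cv2.resize(im,(640,480),interpolation=cv2.INTER_CUBIC))
ax=np.array([np.cos(np.radians(7)),np.sin(np.radians(7))]); ay=np.array([-ax[1],ax[0]])
for n in("side","top"):
    p=r.snapshot(n)
    for o in r.outline_of(p,"spectacles"):
        Q,_,_=cloud(p,o["region"])
        if len(Q)<10: continue
        m=np.median(Q,0); print(n,m.round(),round(o["score"],2))
        if abs(m[1]-32)<50:
            Q=Q[np.abs(Q[:,2]-215)<40]; L=(Q[:,:2]-[498.4,32]); print(np.percentile(L@ax,[1,99]).round(1),np.percentile(L@ay,[1,99]).round(1),np.percentile(Q[:,2],[1,99]).round(1))
E
```

```text
time: 7.22
tool_pos: [496.5, 34.9, 200.6]
tcp_rot: [-180.0, 0.0, 7.0]
ft_force: [0.1, -1.3, -0.4]
finger_gap: 28.2
grip_force: 29.7
time: 7.48
tool_pos: [497.0, 32.4, 200.6]
tcp_rot: [180.0, 0.0, 7.0]
ft_force: [-0.6, -0.2, -0.9]
finger_gap: 28.3
grip_force: 29.7
t 7.475 pos [497.   32.4 200.6] yang -83.0 j [ -2.  -8. 103.  -0.  84.  81.] F [-0.6 -0.2 -0.9] gap 28.27882389325636
shift [0.0014 0.0005 0.0706] rv [ 0.0002  0.0005 -0.0001] [ 0.  0. -0.]
[300 147]
side [ 514. -478.   31.] 0.9
side [ 641. -354.   32.] 0.85
side [485.  23. 217.] 0.73
[-64.1  64.8] [-15.7  14.6] [191.3 231.2]
side [511. -86. 130.] 0.49
top [ 497. -474.   26.] 0.68
top [ 329. -342.   30.] 0.62
top [ 639. -360.   33.] 0.5
```

View pics/held.png

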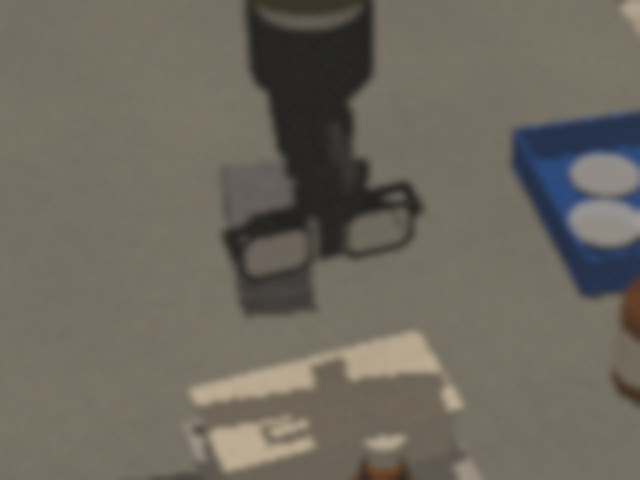

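Held picture: the spectacles hang upright under the gripper, with the lenses (crop x 235–415, y 190–275) facing the bottle. I'll lower to just above the stand and check tilt.

```bash
python3 -m jog '[0.001,0,0.02,0,0,0, 0.001,0,0.06,0,0,0, 0.001,0,0.095,0,0,0, 0.001,0,0.115,0,0,0, 0.001,0,0.122,0,0,0, 0.001,0,0.123,0,0,0, 0.001,0,0.123,0,0,0]';python3 g.py 498.4 32 71.5 -83
python3 - <<'E'
from h import *
ax=np.array([np.cos(np.radians(7)),np.sin(np.radians(7))]); ay=np.array([-ax[1],ax[0]])
p=r.snapshot("side")
for o in r.outline_of(p,"spectacles"):
    Q,_,_=cloud(p,o["region"])
    if len(Q)<10: continue
    if abs(np.median(Q,0)[1]-32)<50:
            Q=Q[(Q[:,2]>63)&(Q[:,2]<112)]; L=(Q[:,:2]-[498.4,32]); a=L@ax; print(np.percentile(a,[1,99]).round(1),np.percentile(L@ay,[1,99]).round(1))
            for s in((a<-30)&(a>-60)),((a>30)&(a<60)): print(np.percentile(Q[s,2],[1,10,90,99]).round(1))
E
```

```text
time: 8.6
tool_pos: [499.1, 32.9, 78.9]
tcp_rot: [180.0, -0.1, 7.0]
ft_force: [0.4, 1.1, 0.1]
finger_gap: 28.2
grip_force: 29.7
t 8.6 pos [499.1  32.9  78.9] yang -83.0 j [ -2.  -1. 110.   0.  70.  81.] F [0.4 1.1 0.1] gap 28.17109679230242
shift [-0.0008  0.0008  0.0074] rv [ 0.0002 -0.0018 -0.0005] [ 0.  -0.1 -0. ]
[-59.3  66.1] [-15.5  12.7]
[ 70.8  76.9 105.8 109. ]
[ 69.9  74.4 107.3 108.8]
[233.6 284.3] [-45.1   2.4]Traceback (most recent call last):
  File "<stdin>", line 9, in <module>
    return _quantile_unchecked(
        a, q, axis, out, overwrite_input, method, keepdims, weights)
    return _ureduce(a,
                    func=_quantile_ureduce_func,
    ...<5 lines>...
                    overwrite_input=overwrite_input,
                    method=method)
    r = func(a, **kwargs)
    result = _quantile(arr,
                       quantiles=q,
    ...<2 lines>...
                       out=out,
                       weights=wgt)
    slices_having_nans = np.isnan(arr[-1, ...])
                                  ~~~^^^^^^^^^
IndexError: index -1 is out of bounds for axis 0 with size 0
```

```bash
python3 -m jog '[0,0,0.002,0,0,0, 0,0.001,0.004,0,0,0, 0,0.001,0.005,0,0,0, 0,0.001,0.0055,0,0,0, 0,0.001,0.006,0,0,0, 0,0.001,0.006,0,0,0]';python3 -m jog '[0,0,0.0005,0,0,0, 0,0,0.001,0,0,0, 0,0,0.001,0,0,0]'
```

```text
time: 9.45
tool_pos: [498.3, 32.0, 71.8]
tcp_rot: [-180.0, 0.0, 7.0]
ft_force: [0.8, -0.2, -0.2]
finger_gap: 28.6
grip_force: 29.7
time: 9.82
tool_pos: [498.4, 32.0, 71.5]
tcp_rot: [180.0, -0.0, 7.0]
ft_force: [-5.0, 0.9, 6.9]
finger_gap: 28.2
grip_force: 30.3
```

```bash
python3 -m jog '[0,0,-0.0004,0,0,0, 0,0,-0.0005,0,0,0]'; python3 -m jog '[0,0,0,0,0,0, 0,0,0,0,0,0, 0,0,0,0,0,0, 0,0,0,0,0,0]' 0.1;  python3 -m jog '[0,0,-0.01,0,0,0, 0,0,-0.03,0,0,0, 0,0,-0.07,0,0,0, 0,0,-0.11,0,0,0, 0,0,-0.15,0,0,0, 0,0,-0.17,0,0,0]'
cat > c.py <<'E'
from h import *
import sys
ax=np.array([np.cos(np.radians(7)),np.sin(np.radians(7))]); ay=np.array([-ax[1],ax[0]])
for n in("side","top"):
  p=r.snapshot(n)
  if n=="side":
    c=proj(p,[500,0,80])[0].astype(int)
    im=cv2.cvtColor(p["pixels"],cv2.COLOR_RGB2BGR)[c[1]-60:c[1]+60,c[0]-80:c[0]+80]; cv2.imwrite(f"pics/{sys.argv[1]}.png",cv2.resize(im,(640,480),interpolation=cv2.INTER_CUBIC))
  W=cloud(p)[0]; L=(W[:,:2]-[498.4,32]); a=L@ax;b=L@ay
  m=(W[:,2]>66)&(W[:,2]<110)&(abs(a)<95)&(abs(b)<50); q=L[m]
  if len(q)>20:
    print(n,len(q),"x",np.percentile(a[m],[0,1,99,100]).round(1),"y",np.percentile(b[m],[0,1,99,100]).round(1),"rect",cv2.minAreaRect(q.astype(np.float32)),W[m][:,2].max())
E
python3 c.py placed
```

```text
time: 10.07
tool_pos: [498.4, 32.0, 71.6]
tcp_rot: [180.0, -0.0, 7.0]
ft_force: [-3.1, 0.6, 5.6]
finger_gap: 28.4
grip_force: 30.0
time: 10.58
tool_pos: [498.3, 32.0, 71.2]
tcp_rot: [180.0, 0.0, 7.0]
ft_force: [0.4, -0.0, -0.2]
finger_gap: 46.6
grip_force: 0.0
time: 11.32
tool_pos: [499.4, 31.9, 244.7]
tcp_rot: [180.0, -0.3, 7.0]
ft_force: [0.5, 0.0, -0.1]
finger_gap: 47.0
grip_force: 0.0
side 545 x [-64.1 -62.1  66.4  68.3] y [-15.8 -14.8  15.5  17. ] rect ((2.0645713806152344, 0.9159793853759766), (132.37644958496094, 32.627037048339844), 6.86669397354126) 104.85127425849255
```

View pics/placed.png

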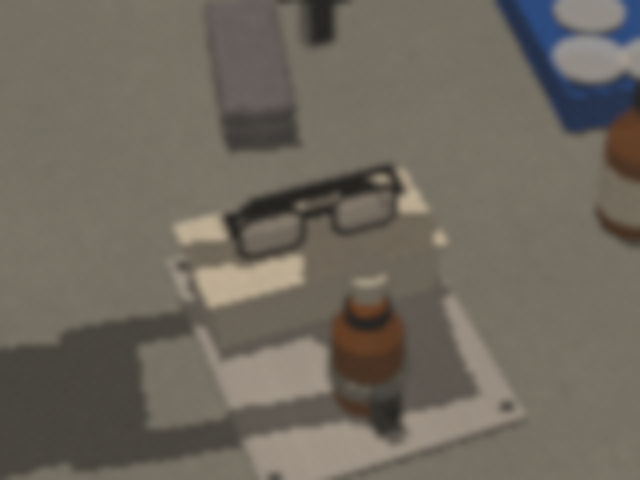

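Placed picture: the spectacles stand upright mid-stand (crop 230–400, 170–255), square, lenses toward the bottle cap at (370,285). Next I'll shut the gripper and move over the cap.

```bash
python3 g.py 512.4 -82.2 150 -83; python3 -m jog '[0.0,0.03,0,0,0,0, 0,0.07,0,0,0,0, 0,0.1,0,0,0,0, 0,0.115,0.02,0,0,0, 0,0.115,0.05,0,0,0, 0,0.115,0.08,0,0,0, 0,0.115,0.09,0,0,0, 0,0.115,0.09,0,0,0]' -1; python3 g.py 512.4 -82.2 134 -83
```

```text
t 11.425 pos [499.7  31.9 244.1] yang -83.0 j [ -2.  -9. 100.  -0.  88.  81.] F [ 0.3 -0.3  0.2] gap 46.90226208571512
shift [-0.0017  0.1147  0.0942] rv [ 0.0008 -0.0047 -0.0004] [ 0.  -0.3 -0. ]
time: 12.42
tool_pos: [511.3, -81.9, 149.9]
tcp_rot: [-179.9, 0.2, 7.0]
ft_force: [1.2, 0.7, 0.5]
finger_gap: 0.2
grip_force: 0.0
t 12.425 pos [511.3 -81.9 149.9] yang -83.0 j [-15.  -2. 104.  -0.  78.  68.] F [1.2 0.7 0.5] gap 0.2300137796117326
shift [0.0011 0.0005 0.0159] rv [-0.0011  0.0027 -0.0003] [-0.1  0.2 -0. ]
```

```bash
python3 -m jog '[0.001,0,0.01,0,0,0, 0.001,0,0.017,0,0,0, 0.001,0,0.02,0,0,0, 0.001,0,0.022,0,0,0, 0.001,0,0.024,0,0,0, 0.001,0,0.026,0,0,0, 0.001,0,0.027,0,0,0, 0.001,0,0.027,0,0,0]'; python3 -m jog '[0,0,0.0005,0,0,0, 0,0,0.001,0,0,0, 0,0,0.001,0,0,0]'
```

```text
time: 13.42
tool_pos: [513.3, -82.0, 124.8]
tcp_rot: [180.0, -0.0, 7.0]
ft_force: [-4.4, 1.0, 7.7]
finger_gap: 0.1
grip_force: 3.4
time: 13.8
tool_pos: [513.3, -82.0, 123.9]
tcp_rot: [180.0, -0.0, 7.0]
ft_force: [-4.6, 1.5, 7.4]
finger_gap: -0.1
grip_force: 3.7
```

```bash
python3 -m jog '[0,0,0.001,0,0,0, 0,0,0.002,0,0,0, 0,0,0.002,0,0,0]'; python3 -m jog '[0,0,0.0005,0,0,0, 0,0,0.0007,0,0,0, 0,0,0.0007,0,0,0]'
```

```text
time: 14.18
tool_pos: [513.4, -82.1, 122.1]
tcp_rot: [180.0, -0.0, 7.0]
ft_force: [-5.8, 0.7, 8.8]
finger_gap: 0.2
grip_force: 4.4
time: 14.55
tool_pos: [513.4, -82.1, 122.0]
tcp_rot: [180.0, -0.0, 7.0]
ft_force: [-7.7, 1.5, 12.8]
finger_gap: 0.4
grip_force: 6.5
```

```bash
python3 -m jog '[0,0,0.0005,0,0,0, 0,0,0.0008,0,0,0, 0,0,0.0008,0,0,0]'; python3 -m jog '[0,0,-0.005,0,0,0, 0,0,-0.01,0,0,0, 0,0,-0.02,0,0,0, 0,0,-0.05,0,0,0, 0,0,-0.09,0,0,0, 0,0,-0.14,0,0,0]';  python3 -m jog '[0,0,0,0,0,0, 0,0,0,0,0,0, 0,0,0,0,0,0, 0,0,0,0,0,0]'; python3 c.py final
python3 - <<'E'
from h import *
for n in("side","top"):
    W=cloud(r.snapshot(n))[0]; m=(W[:,2]>112)&(W[:,2]<138)&(np.hypot(W[:,0]-512.4,W[:,1]+82)<12); print(n,m.sum(),np.median(W[m][:,2]) if m.any() else None)
E
```

```text
time: 14.92
tool_pos: [513.5, -82.1, 121.9]
tcp_rot: [180.0, -0.0, 7.0]
ft_force: [-10.3, 2.2, 19.2]
finger_gap: 0.0
grip_force: 9.4
time: 15.68
tool_pos: [512.7, -81.9, 260.3]
tcp_rot: [-180.0, 0.1, 7.0]
ft_force: [0.6, 0.1, 0.3]
finger_gap: 0.1
grip_force: 0.0
time: 16.18
tool_pos: [512.6, -81.9, 258.4]
tcp_rot: [-179.9, 0.1, 7.0]
ft_force: [0.7, 0.2, -0.0]
finger_gap: 0.1
grip_force: 0.0
side 546 x [-86.8 -62.3  66.   67.5] y [-36.7 -15.2  16.2  26.4] rect ((-9.667495727539062, -10.555580139160156), (156.75901794433594, 59.77350997924805), 2.663172483444214) 102.64492200386141
top 39 x [-72.1 -68.1 -22.1 -20.1] y [-38.  -32.6   0.6   1.6] rect ((-39.99284362792969, -22.60735511779785), (27.645172119140625, 53.86817932128906), 81.66691589355469) 102.75115845206831
side 60 130.83304118663506
top 0 None
```

View pics/final.png

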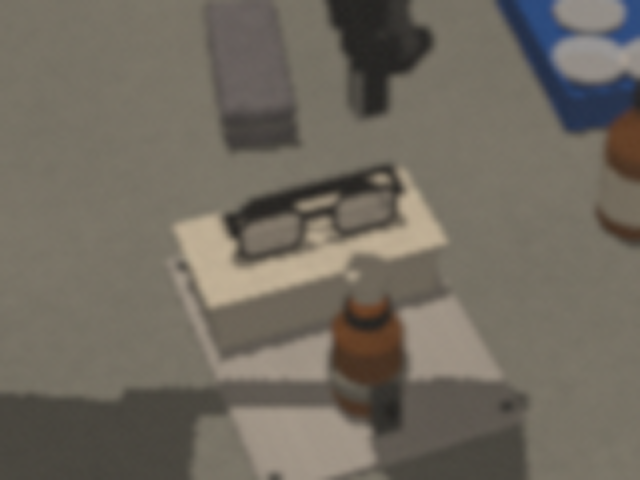

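The final picture shows the spectacles unmoved at crop (230–400, 170–255), the cap back up at 130 mm near (370,270), and the arm clear.

```bash
python3 -c "
from bench import r
print(r.hand_in())"
```

```text
the job is handed in; nothing more can be done
None
```

The spectacles stand upright in the middle of the stand, square, with the lenses facing the nozzle; I then pressed the pump fully down, it sprang back up, the spectacles stayed put, and I handed the job in at about 16 s.

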